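# Set the lid rack's divider to the green mark

## Robot

A 6-joint arm with a two-finger parallel gripper is mounted at the origin on the work surface. World frame = base frame: x ahead of the robot, y to its left, z up, the work surface at z = 0. Lengths are in m, angles in rad, forces in N, time in s.
With the tool pointing down it reaches from about 0.325 to 0.75 m from the base axis. Payload 7.6 kg.
Tool frame: the origin (TCP) lies at the very end of the fingers, on their centre line; the grasp point (between the pads) lies 19 mm behind it; x points along the fingers, y is the direction in which the jaws open and shut, and the axes are right-handed (so a half turn about x gives the same grasp; the last joint's range is limited). The gripper opens to 85 mm and grips with 20 to 120 N. Pads are 22 mm wide; open, the fingers measure 114 mm over their backs; the gripper's body (76 mm by 85 mm) begins 54 mm behind the grasp point. The pads swing forward as they close: fully open they stand 13 mm farther back than shut.
Start: joints at [1.176, 0.052, 1.401, -0, 1.689, -0.07], TCP at [0.168, 0.498, 0.231] pointing down, gripper open.
Joint ranges: [-2.9, 2.9], [-0.91, 2.17], [0.12, 2.37], [-1.06, 4.2], [0.26, 2.73], [-2.93, 2.93]. Speed limits (rad/s): [2.57, 2.57, 3.01, 3.14, 3.14, 3.14].

## Interface

Orientations are given as a rotation vector (axis times angle).
In Python, from cell import manip gives the robot as it stands.
- The arm moves only by the tool arm_command, never from a script. Its argument "moves" is a list that holds one entry, the list of rows, each a list of 7 numbers: the shift along the tool's x, y, z in mm, then the turn, a rotation vector about the tool's x, y, z in rad, then the opening in per cent of the stroke, from 0 (shut) to 100 (fully open). A call has 1 to 10 rows; each row shifts and turns the commanded pose from where the row before left it, along the tool's axes as they then stand; what a row does not reach is not made up. A row lasts 1/10 s, in which the tool goes at most 50 mm and 8.59 degrees, less where a joint would pass 70% of its speed; a pose out of reach is approached as far as the arm can. A call with a gripper value outside its range is refused whole. The fingers move at their own pace and stop on an object; "newtons" is the grip in N (left out, the last holds). Time passes only in rows, so rows that do not move let the fingers close. It gives the time, the measured TCP pose, the force and the opening at its end, in the units of the state.
- manip.sense(): the state, without advancing time (a new reading comes with each control period).
- manip.read_camera(name): name is "side" or "top" or "wrist"; returns (picture, depth): 420x560x3 uint8, red, green, blue; 420x560 float32, m along the optical axis (not along the pixel's ray), 0 where there is no reading.
- manip.camera_params(name): a dict with "K" (3x3 intrinsics, pixels), "extrinsics" (4x4, takes a point from camera to world coordinates); the wrist camera has in their place "hand_eye" (4x4, takes a point from camera to tool coordinates, whose origin is the TCP and whose axes are the tool frame's). Camera axes: x right, y down, z forward; pixel columns grow to the right and rows downward; lengths in m; the calibration is good to about 2 mm. The wrist camera is an equidistant fisheye: a pixel r from the principal point sees the ray r / f radians off the axis. A picture is of the moment at which its call begins: read the wrist's pose just before it. camera_params takes no time and is no camera call.
- manip.hand_in(): hands the job in, once; it reports no verdict.
Trained networks look in the newest picture that a camera, given by its name, has taken for a name from the list of things; names that differ only in an ending like _2 or _b are one class to them, and where a whole thing is asked for, a point or a joint stands for the part that bears it (a point fixed in the world has none). Each returns a list of dicts, best first, with "confidence" (0 to 1); they miss things now and then, are a little off and sometimes report something else, mostly with a low value. They report only what shows in the picture. A call takes as long as a camera call.
- manip.silhouettes(camera, target): "mask" (420x560 bool, what is visible of it) and "extent" ([left, top, width, height] in pixels, round what is visible of it).
The state is a dict: "t": time; "qpos": joint angles; "joint_velocities": joint speeds; "tau": joint torques, N m; "tool_pos": TCP position; "tool_rot": TCP orientation; "contact_force": force on the tool from outside, world axes, zero at the start; "torque": the same for the moment, N m; "grip_width": finger opening in m.
Only numpy, scipy, OpenCV 4.12 (cv2) and the standard library are available. Lean on these libraries where they do the work, as an engineer would, in place of code of your own. Each camera call takes 0.05 s, during which the arm holds its last target.

## Task

On the draining board, reset the lid rack to its green size mark: squeeze the divider's red release lever against the black grip beside it, keep it squeezed while you slide the divider along to the notch at the green tab on the rack, then let go so that the lever springs back out and latches there. Do not knock over or shove the glass measuring jug standing beside the rack.

Things in the scene. Friction and masses are not known exactly. Their poses are not given: they have to be found in the camera images.
- stop_grip (a point): Pinch point on the lid rack's divider, 100 mm up: middle of the SQUEEZED handle. x: away from robot, y: along the rack (slides +-84 mm from the middle notch, its start; drag under 2 N), z up. Handle: two upright plates 30 mm wide in y, tops 120 mm up; fixed black grip at x -12.5 to -0.5 mm; red lever at x 17.5 to 27.5 mm, squeezed 2.5 to 12.5. Centre jaws here, closing along x.
- release (a joint): Red lever's travel towards the black grip, m: 0 let go, 0.015 fully squeezed. Spring 4 N rising to 9 N; squeeze with 20 to 30 N. Its pawl stands 9 mm deep in one of five notches 36 mm apart on the rack's +x side: locked until squeezed past 9 mm. In a notch it has 6 mm play each way; let go up to 10 mm off centre it falls in. Keep fingertips above 75 mm: wire arch and tabs lie below.
- tab_green: Green tab, 14 x 18 x 16 mm, on the white comb along the rack's +x side; its notch is at the same place along the rack (y). Origin: middle of its underside, 48 mm above the worktop, 58 mm to +x of the line on which stop_grip slides; axes parallel to stop_grip's. Yellow, blue and black tabs mark the other notches, 36 and 72 mm either side of the middle one; the colours change places.
- jug: Clear glass measuring jug with red marks, a bystander, loose near the +y end of the rack (276 mm long, fixed): 125 mm tall, 96 mm across the rim, handle reaching 81 mm from its axis. Origin: middle of its underside, z up.

How it is judged:
On the way, in this order (a step that is already met when the one before it is completed fails the run):
1. the red lever is squeezed in, clear of its notch, while the divider is still away from the green tab (value of joint release above 0.0095 m and not (y of stop_grip in the frame of tab_green between -0.02 and 0.02 m)), for 0.1 s.
2. the divider has come level with the green tab, the lever still squeezed (value of joint release above 0.0095 m and y of stop_grip in the frame of tab_green between -0.014 and 0.014 m), for 0.1 s.
At the end, for the whole second after the job is handed in: The lever has sprung back out into the notch (squeezed in by less than 3 mm) and the middle of the divider's grip is level with the green tab, within 12 mm along the rack (value of joint release below 0.003 m and y of stop_grip in the frame of tab_green between -0.012 and 0.012 m); the robot touches nothing.
It fails at once if the measuring jug is shoved more than 40 mm or tipped more than 30 degrees (distance of jug from where it was at the start of the episode above 0.04 m or angle between jug's own z axis and vertical above 0.52 rad).
It also fails if it takes over 35 s, if anything falls off the work surface, if the arm or the gripper's body presses on something with over 40 N, if the wrist force passes 120 N, or if a joint passes its speed limit or range.

## Working session

There is one attempt and no reset: what is moved stays moved. The work goes in short steps, Python scripts to look and compute and a tool call to move; the robot and the scene stay as the last step left them, time stands still between calls to the robot, and variables do not carry over. Pictures are saved under pics/ and viewed, and the job is handed in when it is done.

Besides the shell and the picture viewer there is one more tool, called after ">>>" as name(argument=value, ...), one argument or row to a line, values as JSON. arm_command: Moves the arm, as the interface text tells. Its arguments: {"type":"object","properties":{"moves":{"type":"array","items":{"type":"array","items":{"type":"array","items":{"type":"number"}}}},"newtons":{"type":"number"}},"required":["moves"]}

```bash
ls; mkdir -p pics; cat > h.py <<'E'
from cell import manip
import numpy as np, cv2
def save(n,p): cv2.imwrite('pics/'+n,cv2.cvtColor(p,cv2.COLOR_RGB2BGR))
E
python3 - <<'E'
from h import *
s=manip.sense();print(s)
for c in ['side','top']:
    p,d=manip.read_camera(c);save(c+'0.png',p);np.savez(''+c+'0.npz',p=p,d=d)
    print(c,manip.camera_params(c))
    for t in ['tab_green','stop_grip','release','jug']:
        if c=='side' and t=='release':continue
        for r in manip.silhouettes(c,t)[:2]:
            print(t,r['confidence'],r['extent']); np.save(f'{c}_{t}.npy',r['mask']) if r['confidence']>.5 else 0
E
```

```text
pics
{'t': 0.0, 'qpos': array([ 1.17572091e+00,  5.28202796e-02,  1.40172717e+00, -7.28621632e-06,
        1.68859687e+00, -7.02889066e-02]), 'joint_velocities': array([ 7.43982847e-04,  1.12975614e-03, -5.29441720e-05, -1.04475522e-04,
        8.48245892e-05, -3.80966120e-04]), 'tau': array([-1.55511305e-03, -3.81698835e+01, -3.60170460e+01, -1.45933436e-04,
        6.47281995e-03,  6.69418611e-06]), 'tool_pos': array([0.16738953, 0.49728272, 0.23047982]), 'tool_rot': array([ 0.25370542,  1.55607759, -0.25608839]), 'contact_force': array([-0.1412078 ,  0.13197412,  0.25797833]), 'torque': array([-0.08056931, -0.01679445, -0.01273089]), 'grip_width': 0.0849443252389209}
side {'K': array([[465.6281279 ,   0.        , 274.07019402],
       [  0.        , 465.6281279 , 217.28478614],
       [  0.        ,   0.        ,   1.        ]]), 'extrinsics': array([[ 0.99598589, -0.06995202,  0.05584643,  0.53222347],
       [-0.08769422, -0.6375219 ,  0.76542508, -0.39310508],
       [-0.01793971, -0.76724999, -0.6410972 ,  0.51852454],
       [ 0.        ,  0.        ,  0.        ,  1.        ]])}
tab_green 0.76 [317.1, 326.1, 15.3, 24.1]
stop_grip 0.75 [152.2, 244.4, 157.7, 75.5]
jug 0.72 [218.7, 136.9, 70.6, 87.3]
top {'K': array([[417.74339833,   0.        , 274.31923566],
       [  0.        , 417.74339833, 208.443526  ],
       [  0.        ,   0.        ,   1.        ]]), 'extrinsics': array([[-0.02131426, -0.99165559,  0.12714126,  0.47836868],
       [-0.99967754,  0.02289493,  0.01098383,  0.11734465],
       [-0.01380307, -0.12686615, -0.9918238 ,  0.71847854],
       [ 0.        ,  0.        ,  0.        ,  1.        ]])}
tab_green 0.25 [333.4, 184.3, 29.2, 13.4]
stop_grip 0.63 [330.3, 180.0, 31.2, 134.3]
release 0.8 [333.9, 180.6, 27.4, 19.1]
jug 0.71 [143.0, 176.5, 76.9, 83.8]
```

View pics/side0.png

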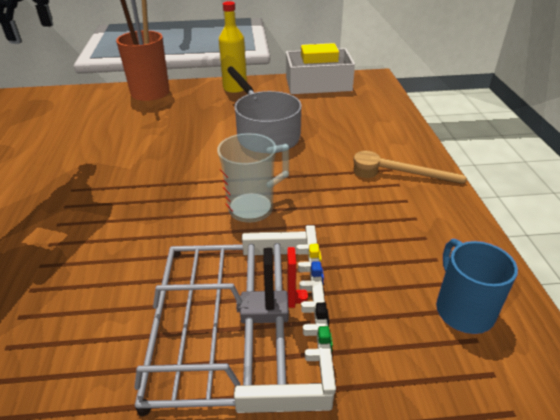

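View pics/top0.png

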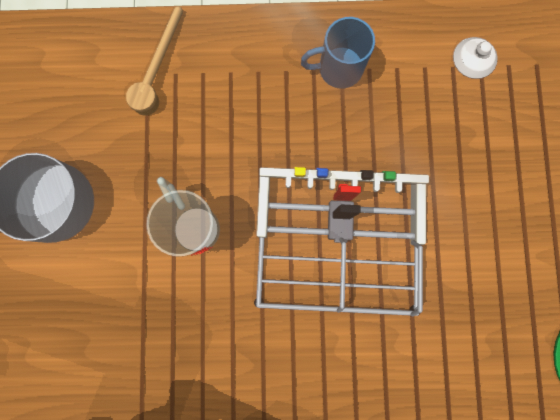

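The side view shows the divider handle (black plate near px 268,280, red lever near 291,277), with the tabs in the order yellow, blue, black, green. Green is at (324,335). The top view shows the same tabs at columns 300, 322, 367 and 390 along row 175, the lever at (347,191) and the jug at (182,222). Next I'll measure 3D positions.

```bash
cat > m.py <<'E'
from h import *
def pts(c,mask,d):
    P=manip.camera_params(c);K=P['K'];E=P['extrinsics']
    v,u=np.nonzero(mask&(d>0));z=d[v,u]
    X=np.c_[(u-K[0,2])*z/K[0,0],(v-K[1,2])*z/K[1,1],z]
    return X@E[:3,:3].T+E[:3,3]
def cols(p):
    h=cv2.cvtColor(p,cv2.COLOR_RGB2HSV).astype(int);H,S,V=h[...,0],h[...,1],h[...,2]
    return dict(red=((H<5)|(H>175))&(S>190)&(V>110),green=(H>45)&(H<80)&(S>140),yellow=(H>24)&(H<34)&(S>180)&(V>150),blue=(H>108)&(H<125)&(S>170),black=(V<40))
E
python3 - <<'E'
from m import *
boxes={'side':(210,235,345,365),'top':(255,160,435,320)}
for c in ['side','top']:
    z=np.load(c+'0.npz');p,d=z['p'],z['d']
    x0,y0,x1,y1=boxes[c];B=np.zeros(d.shape,bool);B[y0:y1,x0:x1]=1
    for k,m in cols(p).items():
        m=(m&B).astype(np.uint8)
        n,L,st,ce=cv2.connectedComponentsWithStats(m)
        for i in range(1,n):
            if st[i,4]<20: continue
            X=pts(c,L==i,d)
            if len(X)<10: continue
            print(c,k,st[i],ce[i].round(),'med',np.median(X,0).round(4),'p5',np.percentile(X,5,0).round(3),'p95',np.percentile(X,95,0).round(3), 'maxz',X[:,2].max().round(3))
            if k in('red','black') and X[:,2].max()>.1:
                T=X[X[:,2]>X[:,2].max()-.05]
                r=cv2.minAreaRect((T[:,:2]*1000).astype(np.float32));print('   rect',r)
    for t in ['jug']:
        X=pts(c,np.load(f'{c}_{t}.npy'),d);print(t,np.median(X,0),np.percentile(X,[2,98],0).round(3))
E
```

```text
side red [287 247  21  60 568] [294. 281.] med [ 0.5822 -0.0014  0.078 ] p5 [ 0.577 -0.004  0.043] p95 [0.599 0.018 0.119] maxz 0.12
   rect ((581.8197631835938, 10.114870071411133), (31.177474975585938, 8.824028968811035), 84.7826156616211)
side green [318 326  14  21 194] [325. 335.] med [ 0.6122 -0.0682  0.0612] p5 [ 0.606 -0.072  0.047] p95 [ 0.619 -0.058  0.063] maxz 0.064
side yellow [309 244  12  16 129] [315. 251.] med [0.6227 0.0745 0.0609] p5 [0.616 0.071 0.047] p95 [0.629 0.085 0.063] maxz 0.064
side blue [312 262  11  15 124] [316. 269.] med [0.6199 0.0387 0.0613] p5 [0.614 0.035 0.052] p95 [0.625 0.049 0.063] maxz 0.064
side black [264 249  10  61 410] [269. 280.] med [ 0.5522 -0.0011  0.0891] p5 [ 0.548 -0.002  0.04 ] p95 [0.556 0.019 0.119] maxz 0.12
   rect ((552.5111694335938, 10.753579139709473), (28.064767837524414, 9.191244125366211), 87.96912384033203)
side black [316 303  12  16 150] [321. 311.] med [ 0.6142 -0.0332  0.061 ] p5 [ 0.609 -0.036  0.052] p95 [ 0.62  -0.023  0.063] maxz 0.064
jug [0.54038242 0.22962049 0.08548225] [[0.497 0.213 0.005]
 [0.605 0.301 0.123]]
top red [339 184  22   9 144] [349. 188.] med [0.582  0.0138 0.1208] p5 [0.577 0.001 0.048] p95 [0.6   0.027 0.123] maxz 0.124
   rect ((581.468505859375, 13.396601676940918), (28.89897918701172, 9.498922348022461), 83.86447143554688)
top green [387 172   7   6  33] [390. 175.] med [ 0.6113 -0.0591  0.0644] p5 [ 0.608 -0.065  0.063] p95 [ 0.616 -0.056  0.066] maxz 0.066
top yellow [295 167  11   9  89] [300. 171.] med [0.6215 0.0826 0.0648] p5 [0.615 0.076 0.062] p95 [0.628 0.09  0.067] maxz 0.067
jug [0.54407372 0.27704952 0.06479508] [[0.495 0.217 0.005]
 [0.6   0.303 0.127]]
```

```bash
cat > plan.py <<'E'
from h import *
from scipy.spatial.transform import Rotation as R
th=-0.0733
s=manip.sense();Rc=R.from_rotvec(s['tool_rot']).as_matrix();p=s['tool_pos']
print('t',s['t'],'pos',p.round(4),'q',s['qpos'].round(3),'F',s['contact_force'].round(1),'w',s['grip_width']);print('tool axes cols\n',Rc.round(3))
rx=np.array([np.cos(th),np.sin(th),0]);ry=np.array([-np.sin(th),np.cos(th),0])
for sg in (1,-1):
    Rt=np.c_[[0,0,-1],sg*rx,np.cross([0,0,-1],sg*rx)]
    print('turn',sg,R.from_matrix(Rc.T@Rt).as_rotvec().round(4))
def goal(g): 
    d=g-p;print('goal',g.round(4),'tool mm',(Rc.T@d*1000).round(1),'rack xyz',(np.array([rx@d,ry@d,d[2]])*1000).round(1))
sg0=np.array([.559,.0122,.081])
goal(sg0+[0,0,.1]);goal(sg0)
E
python3 plan.py
```

```text
t 0.45 pos [0.1675 0.4976 0.2312] q [ 1.176  0.052  1.401  0.     1.689 -0.07 ] F [0.6 0.3 1. ] w 0.0852261523270542
tool axes cols
 [[-0.     0.319  0.948]
 [-0.     0.948 -0.319]
 [-1.    -0.    -0.   ]]
turn 1 [ 1.3193 -0.      0.    ]
turn -1 [-1.8223 -0.     -0.    ]
goal [0.559  0.0122 0.181 ] tool mm [  50.2 -335.1  525.9] rack xyz [ 426.  -455.4  -50.2]
goal [0.559  0.0122 0.081 ] tool mm [ 150.2 -335.1  525.9] rack xyz [ 426.  -455.4 -150.2]
```

>>> arm_command(
  moves=[
    [[0,0,0,0.132,0,0,100],[0,0,0,0.132,0,0,100],[0,0,0,0.132,0,0,100],[0,0,0,0.132,0,0,100],[0,0,0,0.132,0,0,100],[0,0,0,0.132,0,0,100],[0,0,0,0.132,0,0,100],[0,0,0,0.132,0,0,100],[0,0,0,0.132,0,0,100],[0,0,0,0.131,0,0,100]],
  ],
  newtons=25,
)

```text
t: 1.45
tool_pos: [0.1675, 0.4976, 0.2313]
tool_rot: [1.267, 1.171, -1.267]
contact_force: [-0.5, -0.3, 0.9]
grip_width: 0.0854
```

>>> arm_command(
  moves=[
    [[0,28,30,0,0,0,100],[0,28,30,0,0,0,100],[0,28,30,0,0,0,100],[0,28,30,0,0,0,100],[0,28,30,0,0,0,100],[0,28,30,0,0,0,100],[0,28,30,0,0,0,100],[0,28,30,0,0,0,100],[0,28,30,0,0,0,100],[0,28,30,0,0,0,100]],
  ],
)

```text
t: 2.45
tool_pos: [0.4257, 0.1765, 0.2315]
tool_rot: [1.263, 1.174, -1.262]
contact_force: [-0.4, -0.6, 0.4]
grip_width: 0.0854
```

```bash
python3 plan.py
```

```text
t 2.45 pos [0.4257 0.1765 0.2315] q [ 0.313 -0.132  1.579  0.     1.693  0.386] F [-0.4 -0.6  0.4] w 0.08536849014063293
tool axes cols
 [[ 0.001  0.997 -0.073]
 [ 0.    -0.073 -0.997]
 [-1.     0.001 -0.   ]]
turn 1 [ 0.0003 -0.0004 -0.0006]
turn -1 [-3.1413e+00  1.0000e-03 -6.0000e-04]
goal [0.559  0.0122 0.181 ] tool mm [ 50.6 144.9 154.1] rack xyz [ 144.9 -154.1  -50.5]
goal [0.559  0.0122 0.081 ] tool mm [150.6 144.8 154.2] rack xyz [ 144.9 -154.1 -150.5]
```

>>> arm_command(
  moves=[
    [[0,29,31,0,0,0,100],[0,29,31,0,0,0,100],[0,29,31,0,0,0,100],[0,29,31,0,0,0,100],[0,29,30,0,0,0,100],[20,0,0,0,0,0,100],[20,0,0,0,0,0,100],[10,0,0,0,0,0,100],[0,0,0,0,0,0,100]],
  ],
)

```text
t: 3.35
tool_pos: [0.5575, 0.0139, 0.1797]
tool_rot: [1.261, 1.176, -1.265]
contact_force: [-1.6, -0.4, 1.1]
grip_width: 0.0855
```

```bash
python3 - <<'E'
from m import *
from scipy.spatial.transform import Rotation as R
s=manip.sense();p,d=manip.read_camera('wrist');save('w1.png',p)
P=manip.camera_params('wrist');K=P['K'];E=P['hand_eye'];print(E.round(3),K[0,0])
Rc=R.from_rotvec(s['tool_rot']).as_matrix()
x,yv=0,0
th=-0.0733;rx=np.array([np.cos(th),np.sin(th)]);ry=np.array([-rx[1],rx[0]])
for k,m in cols(p).items():
    n,L,st,ce=cv2.connectedComponentsWithStats(m.astype(np.uint8))
    for i in range(1,n):
        if st[i,4]<60: continue
        v,u=np.nonzero((L==i)&(d>0))
        if len(v)<30: continue
        a=(u-K[0,2])/K[0,0];b=(v-K[1,2])/K[1,1];r=np.hypot(a,b)+1e-9;z=d[v,u]
        X=np.c_[np.tan(r)*a/r*z,np.tan(r)*b/r*z,z]@E[:3,:3].T+E[:3,3]
        X=X@Rc.T+s['tool_pos']
        zm=np.percentile(X[:,2],98);T=X[X[:,2]>zm-.004]
        D=T[:,:2]-np.array([.559,.0122])
        print(k,st[i],'topz',zm.round(4),'rack x',np.percentile(D@rx,[3,50,97]).round(4),'rack y',np.percentile(D@ry,[3,50,97]).round(4))
E
python3 plan.py
```

```text
[[ 0.    -0.283  0.959 -0.142]
 [ 1.     0.    -0.     0.001]
 [ 0.     0.959  0.283 -0.073]
 [ 0.     0.     0.     1.   ]] 325.19226210127806
red [ 298  180   30   65 1328] topz 0.1208 rack x [0.0178 0.0222 0.0267] rack y [-0.01    0.0045  0.0177]
green [333 259  17  27 336] topz 0.0649 rack x [0.0515 0.0576 0.064 ] rack y [-0.0752 -0.0671 -0.06  ]
green [110 405  22  14 121] topz 0.28 rack x [-0.0387 -0.0374 -0.0352] rack y [0.0108 0.0116 0.0123]
yellow [340 105  19  22 375] topz 0.0651 rack x [0.0512 0.0572 0.0634] rack y [0.0675 0.0754 0.083 ]
blue [339 148  13  22  81] topz 0.0639 rack x [0.0505 0.0515 0.0593] rack y [0.0313 0.0396 0.0479]
black [260 179  18  66 870] topz 0.1208 rack x [-0.0119 -0.0065 -0.0013] rack y [-0.0101  0.0033  0.0177]
black [335 225  17  25 279] topz 0.0646 rack x [0.0515 0.0573 0.0637] rack y [-0.0393 -0.0319 -0.024 ]
black [    0   262   560   158 37654] topz 0.2851 rack x [-0.0677 -0.0077  0.0664] rack y [0.0098 0.0148 0.0224]
black [127 362  13  23  93] topz 0.2555 rack x [-0.0471 -0.0459 -0.0432] rack y [-0.0067 -0.0052  0.0053]
black [112 386  64  34 899] topz 0.2813 rack x [-0.0367 -0.0308 -0.0237] rack y [0.0116 0.013  0.0143]
t 3.4 pos [0.5581 0.014  0.1812] q [-0.041  0.166  1.378  0.     1.598  0.032] F [-0.2  1.2  0.1] w 0.08535572761969312
tool axes cols
 [[-0.001  0.997 -0.073]
 [ 0.    -0.073 -0.997]
 [-1.    -0.001 -0.   ]]
turn 1 [ 0.0006 -0.      0.0008]
turn -1 [-3.141e+00 -1.200e-03 -1.000e-04]
goal [0.559  0.0122 0.181 ] tool mm [0.2 1.1 1.7] rack xyz [ 1.1 -1.7 -0.2]
goal [0.559  0.0122 0.081 ] tool mm [100.2   1.1   1.7] rack xyz [   1.1   -1.7 -100.2]
```

View pics/w1.png

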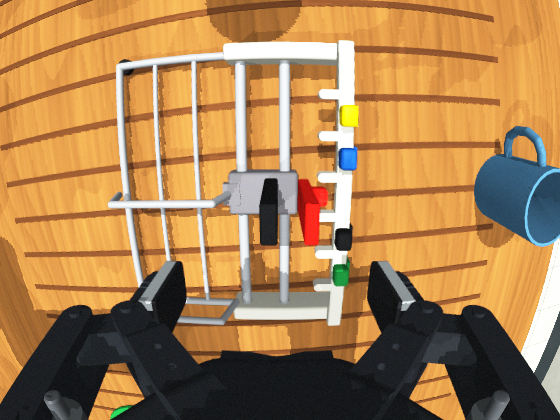

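The wrist view shows both jaws straddling the handle, with the black plate at (268,212), the red lever at (310,212), and green as the lowest tab at (341,274). The wrist measurement puts green about 71–72 mm along -y, which agrees with the other views. Next I'll descend and squeeze.

>>> arm_command(
  moves=[
    [[20,1,0,0,0,0,100],[20,0,0,0,0,0,100],[20,0,0,0,0,0,100],[20,0,0,0,0,0,100],[14,0,0,0,0,0,100],[5,0,0,0,0,0,100],[0,0,0,0,0,0,100],[0,0,0,0,0,0,70]],
  ],
  newtons=25,
)

```text
t: 4.2
tool_pos: [0.56, 0.0138, 0.0836]
tool_rot: [1.264, 1.172, -1.261]
contact_force: [-0.3, 0.0, 0.4]
grip_width: 0.0733
```

>>> arm_command(
  moves=[
    [[0,0,0,0,0,0,0],[0,0,0,0,0,0,0],[0,0,0,0,0,0,0],[0,0,0,0,0,0,0],[0,0,0,0,0,0,0],[0,0,0,0,0,0,0],[0,0,0,0,0,0,0],[0,0,0,0,0,0,0]],
  ],
)

```text
t: 5.0
tool_pos: [0.5582, 0.0138, 0.0846]
tool_rot: [1.261, 1.176, -1.264]
contact_force: [-16.8, 0.2, 16.5]
grip_width: 0.0244
```

```bash
python3 plan.py; python3 - <<'E'
from h import *
p,d=manip.read_camera('wrist');q,_=manip.read_camera('side');save('w2.png',np.vstack([p[120:],q[200:,100:][:, :]]) if 0 else p);save('s2.png',q)
E
```

```text
t 5.0 pos [0.5582 0.0138 0.0846] q [-0.041  0.243  1.488 -0.     1.413  0.031] F [-16.8   0.2  16.5] w 0.024375774584392187
tool axes cols
 [[-0.002  0.997 -0.072]
 [ 0.    -0.072 -0.997]
 [-1.    -0.002  0.   ]]
turn 1 [0.0007 0.0001 0.0025]
turn -1 [-3.1408e+00 -3.9000e-03  2.0000e-04]
goal [0.559  0.0122 0.181 ] tool mm [-96.4   0.7   1.6] rack xyz [ 1.  -1.6 96.4]
goal [0.559  0.0122 0.081 ] tool mm [3.6 1.  1.6] rack xyz [ 1.  -1.6 -3.6]
```

View pics/s2.png

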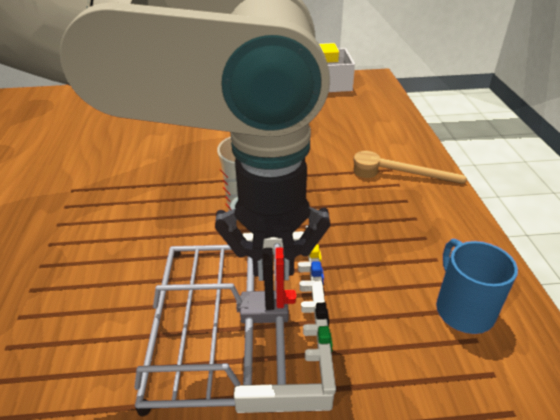

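View pics/w2.png

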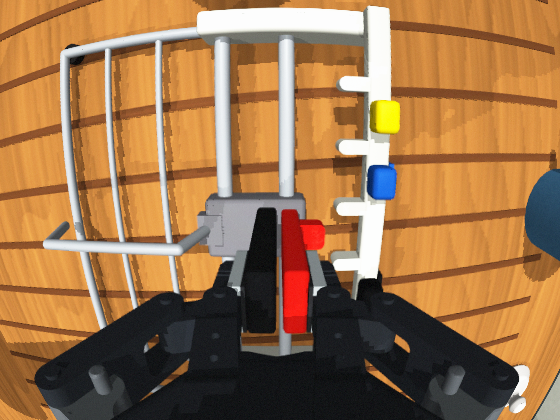

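The side view (270,270) and wrist view (275,270) show the jaws clamped on the handle with the lever pressed in. The opening is 24.4 mm, which matches the squeezed width. I'll ease the sideways load slightly and slide 72 mm toward green (tool +z).

>>> arm_command(
  moves=[
    [[-1,-1,0,0,0,0,0],[0,0,5,0,0,0,0],[0,0,10,0,0,0,0],[0,0,10,0,0,0,0],[0,0,12,0,0,0,0],[0,0,12,0,0,0,0],[0,0,10,0,0,0,0],[0,0,8,0,0,0,0],[0,0,5,0,0,0,0],[0,0,0,0,0,0,0]],
  ],
)

```text
t: 6.1
tool_pos: [0.553, -0.0588, 0.0848]
tool_rot: [1.263, 1.173, -1.263]
contact_force: [-5.9, -1.2, 6.7]
grip_width: 0.0238
```

```bash
python3 plan.py|head -1; python3 - <<'E'
from m import *
p,d=manip.read_camera('side');save('s3.png',p)
B=np.zeros(d.shape,bool);B[235:375,210:345]=1
for k in('red','green'):
    n,L,st,ce=cv2.connectedComponentsWithStats((cols(p)[k]&B).astype(np.uint8))
    for i in range(1,n):
        if st[i,4]>30: X=pts('side',L==i,d);print(k,st[i],np.median(X,0).round(4),np.percentile(X,[3,97],0).round(4))
E
```

```text
t 6.1 pos [ 0.553  -0.0588  0.0848] q [-0.172  0.235  1.497 -0.     1.409 -0.099] F [-5.9 -1.2  6.7] w 0.023793528982817495
red [277 292  22  64 676] [ 0.5627 -0.0735  0.0757] [[ 0.557  -0.0758  0.0398]
 [ 0.5799 -0.0503  0.1193]]
green [318 326  14  20 192] [ 0.6122 -0.0682  0.0613] [[ 0.6058 -0.0724  0.0465]
 [ 0.6202 -0.0577  0.0633]]
```

View pics/s3.png

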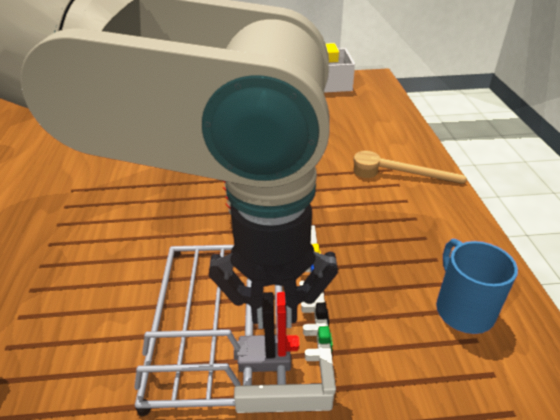

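The lever is still squeezed at (283,325), and the divider's front face moved 72.1 mm (y from -0.0014 to -0.0735), so it's level with the green tab at (324,335). I'll release now.

>>> arm_command(
  moves=[
    [[0,0,0,0,0,0,100],[0,0,0,0,0,0,100],[0,0,0,0,0,0,100],[0,0,0,0,0,0,100],[0,0,0,0,0,0,100],[0,0,0,0,0,0,100],[0,0,0,0,0,0,100]],
  ],
)

```text
t: 6.85
tool_pos: [0.553, -0.058, 0.0833]
tool_rot: [1.263, 1.174, -1.263]
contact_force: [0.5, 0.7, -1.6]
grip_width: 0.0854
```

>>> arm_command(
  moves=[
    [[-10,0,0,0,0,0,100],[-20,0,0,0,0,0,100],[-30,0,0,0,0,0,100],[-30,0,0,0,0,0,100],[-30,0,0,0,0,0,100],[-20,-30,0,0,0,0,100],[0,-40,0,0,0,0,100],[0,-40,0,0,0,0,100],[0,-30,0,0,0,0,100],[0,0,0,0,0,0,100]],
  ],
)

```text
t: 7.85
tool_pos: [0.4114, -0.0476, 0.2246]
tool_rot: [1.264, 1.172, -1.262]
contact_force: [0.2, 0.2, 0.3]
grip_width: 0.0856
```

```bash
python3 plan.py|head -1; python3 - <<'E'
from m import *
boxes={'side':(210,235,345,375),'top':(255,160,435,320)}
for c in boxes:
  p,d=manip.read_camera(c);save(c+'4.png',p)
  x0,y0,x1,y1=boxes[c];B=np.zeros(d.shape,bool);B[y0:y1,x0:x1]=1
  for k in('red','green','black'):
    n,L,st,ce=cv2.connectedComponentsWithStats((cols(p)[k]&B).astype(np.uint8))
    for i in range(1,n):
        if st[i,4]>30: X=pts(c,L==i,d);print(c,k,st[i],np.median(X,0).round(4),np.percentile(X,[3,97],0).round(4).tolist())
E
```

```text
t 7.85 pos [ 0.4114 -0.0476  0.2246] q [-0.204 -0.269  1.711  0.     1.697 -0.131] F [0.2 0.2 0.3] w 0.08564973836210611
side red [290 292  22  64 705] [ 0.5771 -0.0741  0.0778] [[0.5716, -0.0764, 0.0406], [0.595, -0.0511, 0.1191]]
side green [318 326  14  20 195] [ 0.6123 -0.0679  0.0611] [[0.6058, -0.0723, 0.0466], [0.62, -0.0574, 0.0633]]
side black [316 304  12  15 147] [ 0.6139 -0.0334  0.0609] [[0.6082, -0.0366, 0.0512], [0.6203, -0.023, 0.0634]]
side black [265 311  10  47 379] [ 0.5471 -0.0736  0.0787] [[0.5427, -0.0747, 0.0369], [0.5516, -0.0725, 0.117]]
top red [383 186  28   9 154] [ 0.5776 -0.0582  0.1202] [[0.5718, -0.071, 0.0463], [0.5969, -0.0452, 0.1223]]
```

View pics/side4.png

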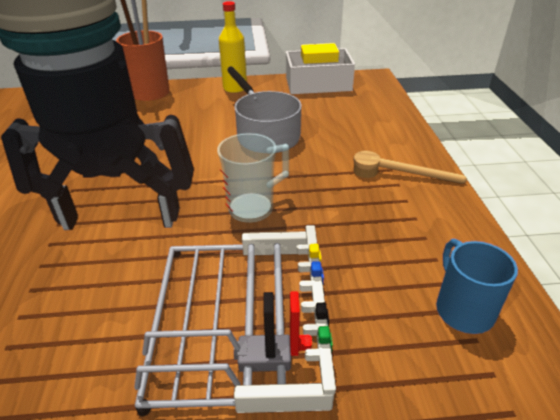

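View pics/top4.png

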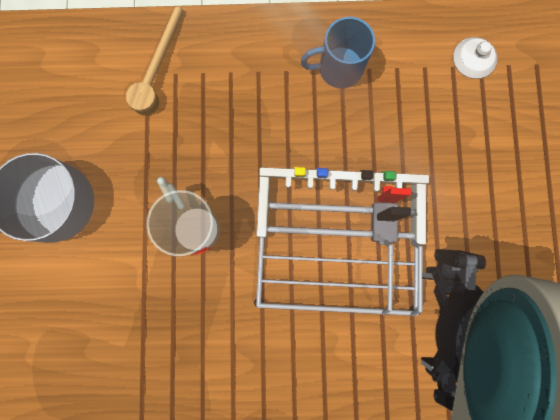

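Both views show the divider at the green tab: the lever is at (295,330) in the side view and (395,192) in the top view. The lever-to-grip gap is 30.0 mm, the same as at the start, so it's latched. The jug hasn't moved (182,222) and the arm is clear. Handing in.

```bash
python3 -c "
from cell import manip
print(manip.hand_in())"
```

```text
the job is handed in; nothing more can be done
None
```

The lid rack divider is now latched at the green mark, and I've handed the job in. I gripped the handle at 25 N, slid it 72 mm towards -y with the lever held in, then let go and moved the arm clear.

My last checks before handing in:
- **Position:** the divider had moved about 72.5 mm. Green was measured 71 to 72 mm from its start, so it should sit within about 2 mm of the tab.
- **Lever:** the lever and grip were 30.0 mm apart, as at the start, so the lever had sprung fully back out.
- **Jug:** it appeared in the same place and upright in both camera views.
- **Contact and time:** wrist force was near zero with the arm clear, at about 8 s on the clock.

Two small things differed from plan:
- **Grip position:** the wrist camera put the handle about 4 mm further along the rack than the side and top cameras did. I gripped in between, and the travel distances agreed.
- **Side load:** the squeeze loaded the wrist with about 17 N sideways and 17 N upwards. I eased that before sliding.

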